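# Fasten the kit case to its ledge bracket with the push-and-turn thumbscrew

## Task

Fasten the black case to the grey bracket on the ledge so that it cannot slip off over the stairs: slide it square and flush against the bracket, its ear over the slot, then take the wing thumbscrew from its parking hole and put it down through the ear's keyhole, feeling for the keyhole of the lock plate below the slot and shifting along the slot until the holes line up. Push it home against its spring and give it a quarter turn either way, so that its cross pin locks under the lock plate. Force neither the case nor the thumbscrew, and leave the ball, the mug and the cone where they are.

Things in the scene. Friction and masses are not known exactly. Their poses are not given: they have to be found in the camera images.
- bracket: Grey folded steel channel, open side down, fixed to the ledge; top 4 mm thick. Origin on the ledge below the middle of its slot, z up. Reaches x -115 to +50 mm and y -30 to +50 mm (a foot strip 4 mm high, with screw heads, on to y -52 mm). Top face 28 mm above the ledge, hollow beneath.
- bracket_slot (a point): Middle of the bracket's slot, at the top face; axes as the bracket. Slot 34 mm along x, 25 mm along y. Under it, z 20 to 24 mm, is a steel lock plate with a keyhole: 13.5 mm hole, two 7 mm wide notches along y, 23 mm over both. The plate may stand up to 7 mm either way along x (seen only through the slot; too stiff to push along), so feel for its hole.
- bracket_face (a point): On the bracket's straight upright face at its y = +50 mm, at the top edge, level with the slot's middle. The case's ear side sits flat against this face.
- parking_hole (a point): Centre of the bracket's parking hole, at the top face: round, 28 mm wide, at x = -85 mm, y = 0 of the bracket. The thumbscrew hangs in it at the start; its cross pin passes at any angle.
- case: Black aluminium case, loose on the ledge on slippery nylon feet, 200 mm (x) by 140 mm (y), lid 72 mm high, about 0.8 kg, spring latch on its +y side. Origin under its centre on the ledge, z up. Flush against the bracket with x axes parallel, its origin is at y = +120 mm of the bracket, and its ear's keyhole on the middle line of the slot.
- case_side (a point): Middle of the case's -y side (70 mm from its centre), 28 mm up; this flat side goes against the bracket's face. Above it an aluminium ear sticks out 79 mm, 60 mm wide, 4 mm thick, underside 28.6 mm above the ledge: it slides just over the bracket's top. Its end is bent up 4 mm as a lead-in.
- ear_hole (a point): Centre of the keyhole in the case's ear, at the ear's top face, 32.6 mm above the ledge, 120 mm from the case's centre towards its -y; axes as the case. 13.5 mm hole, two 7 mm wide notches along the case's y, 23 mm over both. Pushing it sideways with the thumbscrew in it slides the case along.
- case_handle (a point): Middle of the carrying handle on the lid: a rubber bar 92 mm long (along the case's x), 14 mm wide, 16 mm high, its middle 104 mm above the ledge, 24 mm free under it. Axes as the case.
- thumbscrew: Steel wing thumbscrew, 69 mm long, 0.1 kg. Origin at its lower tip, z up its shank, x along wing and pin. From the tip up: blunt 12 mm shank (1 mm chamfer) with cross pin, cup washer 36 mm wide, lower face at 22.6 mm, collar 28 mm wide at 36 to 41 mm, wing at 41 to 69 mm. Starts upright, tip 5.4 mm above the ledge, wing within 70 degrees of the bracket's y.
- thumbscrew_wing (a point): Middle of the thumbscrew's wing, 55 mm above the tip: a flat plate 36 mm wide (x), 10 mm thick (y), 28 mm high. Grip it by its flat faces, with the finger ends no lower than 12 mm below this point, as the collar is there. Same after a half turn.
- thumbscrew_pin (a point): Centre of the thumbscrew's cross pin, 9.5 mm above the tip: 5 mm thick, 20 mm long along x, in line with the wing. It goes down only within about 8 degrees of the notches. Turned across them below the lock plate (underside 20 mm above the ledge) it locks; either way round will do.
- washer_face (a point): Centre of the lower face of the thumbscrew's spring cup washer (36 mm wide, slides up 5 mm, then solid). Spring: 4 N at once, then 4 N per mm. Washer resting on the ear, the pin is still 2 mm inside the lock plate's notches and cannot turn; pressed down 2.5 to 4 mm (14 to 20 N) it turns free. Let go locked, the washer stays 2 mm in (12 N). Over 30 N is forcing it.
- ball_center (a point): Centre of a white practice ball, 72 mm across, that can roll. Bystander.
- mug: Green ceramic mug, 80 mm wide, 92 mm high, handle to its +y; origin under its centre. Bystander.
- cone: Orange plastic marker cone, base 100 mm wide, 135 mm high; origin under its centre. Bystander.
Not all that is in view belongs to the job. There is more than one size of the thumbscrew; the one meant has the size given above.

How it is judged (in metres and radians):
On the way, in this order (a step that is already met when the one before it is completed fails the run):
1. the case stands square against the bracket with its ear's keyhole over the bracket's slot (within 5 mm across the slot, 12 mm along it, 6 degrees) (y of ear_hole in the frame of bracket_slot between -0.005 and 0.005 m and x of ear_hole in the frame of bracket_slot between -0.012 and 0.012 m and angle between the x axis of case and the x axis of bracket, either way round below 0.105 rad and angle between case's own z axis and vertical below 0.05 rad), for 0.2 s.
2. the thumbscrew stands through the ear and the bracket, its pin down in the lock plate's notches (horizontal distance between thumbscrew_pin and ear_hole below 0.004 m and horizontal distance between thumbscrew_pin and bracket_slot below 0.012 m and z of thumbscrew_pin in the frame of bracket below 0.0215 m), for 0.1 s.
At the end, for the whole second after the job is handed in: Case level and square against the bracket (ear keyhole within 5 mm of the slot's middle line, 6 degrees); thumbscrew upright through ear, slot and lock plate, pin centre less than 19 mm above the ledge (below the lock plate), turned at least 60 degrees across the notches; all let go, at rest (y of ear_hole in the frame of bracket_slot between -0.005 and 0.005 m and angle between the x axis of case and the x axis of bracket, either way round below 0.105 rad and angle between case's own z axis and vertical below 0.05 rad and horizontal distance between thumbscrew_pin and ear_hole below 0.004 m and horizontal distance between thumbscrew_pin and bracket_slot below 0.012 m and z of thumbscrew_pin in the frame of bracket below 0.019 m and angle between the x axis of thumbscrew and the y axis of bracket, either way round above 1.05 rad and angle between thumbscrew's own z axis and vertical below 0.12 rad and linear speed of each of thumbscrew, case below 0.02 m/s); the robot touches nothing.
It fails at once if the case is forced against the bracket (more than 30 N) (contact force between case and bracket above 30 N).
It fails at once if the thumbscrew is forced against the case or the bracket (more than 35 N) (contact force between thumbscrew and case above 35 N or contact force between thumbscrew and bracket above 35 N).
It fails at once if a bystander is moved by more than 30 mm (distance of any of ball_center, mug, cone from where it was at the start of the episode above 0.03 m).
It also fails if it takes over 72 s, if anything falls off the work surface, if the arm or the gripper's body presses on something with over 40 N, if the wrist force passes 120 N, or if a joint passes its speed limit or range.

## Robot

A 6-joint arm with a two-finger parallel gripper is mounted at the origin on the work surface. World frame = base frame: x ahead of the robot, y to its left, z up, the work surface at z = 0. Lengths are in mm, angles in degrees, forces in N, time in s.
With the tool pointing down it reaches from about 250 to 775 mm from the base axis. Payload 4 kg.
Tool frame: the origin (TCP) lies at the very end of the fingers, on their centre line; the grasp point (between the pads) lies 19 mm behind it (hold_point_z is the distance from the TCP to the grasp point, in mm); z points along the fingers, y is the direction in which the jaws open and shut (so a half turn about z gives the same grasp; the last joint's range is limited). The gripper opens to 85 mm and grips with 20 to 120 N. Pads are 22 mm wide; open, the fingers measure 114 mm over their backs; the gripper's body (76 mm by 85 mm) begins 54 mm behind the grasp point. The pads swing forward as they close: fully open they stand 13 mm farther back than shut.
Start: joints at [-78.959, 4.996, 78.535, -0, 96.463, -5.907], TCP at [160.325, -526.131, 231.341] pointing down, gripper open.
Joint ranges: [-177.83, 177.83], [-43.37, 116.18], [15.69, 146.23], [-61.86, 241.86], [9.47, 152.12], [-147.06, 147.06]. Speed limits (degrees/s): [159.86, 159.86, 180, 180, 180, 180].

## Interface

Orientations are given as a 3x3 rotation matrix whose columns are the frame's x, y, z axes.
In Python, from station import get_obs, grab_frame, camera_model, job_done, hold_point_z gives the robot as it stands.
- The arm moves only by the tool drive_tool, never from a script. Its argument "deltas" is a list of rows, each a list of 3 entries, a list of its own where there are three numbers: the shift along the tool's x, y, z in m, then the turn, a rotation vector about the tool's x, y, z in rad, then the gripper command: -1 is shut, 1 is fully open, values between are in proportion. A call has 1 to 10 rows; each row is the pose to reach, as a shift and turn from the pose measured when the call began, along the tool's axes at that moment; what a row does not reach only later rows make up. A row lasts 1/10 s, in which the tool goes at most 50 mm and 8.59 degrees, less where a joint would pass 70% of its speed; a pose out of reach is approached as far as the arm can. A call with a gripper value outside its range is refused whole. The fingers move at their own pace and stop on an object; "newtons" is the grip in N (left out, the last holds). Time passes only in rows, so rows that repeat a pose let the fingers close. It gives the time, the measured TCP pose, the force and the opening at its end, in the units of the state.
- get_obs(): the state, without advancing time (a new reading comes with each control period).
- grab_frame(name): name is "scene" or "top"; returns the picture (400x640x3 uint8, blue, green, red); there is no depth.
- camera_model(name): a dict with "fx", "fy", "cx", "cy" (pixels), "rvec" (rotation vector, rad) and "tvec" (3), from world to camera coordinates, as OpenCV has them. Camera axes: x right, y down, z forward; pixel columns grow to the right and rows downward; lengths in mm; the calibration is good to about 2 mm. A picture is of the moment at which its call begins. camera_model takes no time and is no camera call.
- job_done(): hands the job in, once; it reports no verdict.
The state is a dict: "t": time; "q": joint angles; "joint_vel": joint speeds; "tau": joint torques, N m; "tool_pos": TCP position; "orientation": TCP orientation; "force": force on the tool from outside, world axes, zero at the start; "wrist_torque": the same for the moment, N m; "gripper_width": finger opening in mm.
Only numpy, scipy, OpenCV 4.12 (cv2) and the standard library are available. Lean on these libraries where they do the work, as an engineer would, in place of code of your own. Each camera call takes 0.05 s, during which the arm holds its last target. There are 200 camera calls.

## Working session

There is one attempt and no reset: what is moved stays moved. The work goes in short steps, Python scripts to look and compute and a tool call to move; the robot and the scene stay as the last step left them, time stands still between calls to the robot, and variables do not carry over. Pictures are saved under pics/ and viewed, on a budget of 10 in all, crops included, one or two more only if the job needs it, and the job is handed in when it is done.

Besides the shell and the picture viewer there is one more tool, called after "Emit:" as name(argument=value, ...), one argument or row to a line, values as JSON. drive_tool: Moves the arm, as the interface text tells. Its arguments: {"type":"object","properties":{"deltas":{"type":"array","items":{"type":"array"}},"newtons":{"type":"number"}},"required":["deltas"]}

```bash
mkdir -p pics; ls
cat > h.py <<'E'
import numpy as np, cv2
from station import *
def cam(n):
    c=camera_model(n); K=np.array([[c['fx'],0,c['cx']],[0,c['fy'],c['cy']],[0,0,1.]])
    R=cv2.Rodrigues(np.array(c['rvec'],float))[0]; return K,R,np.array(c['tvec'],float).ravel()
def px2w(n,u,v,z):
    K,R,t=cam(n); d=R.T@np.linalg.solve(K,[u,v,1.]); o=-R.T@t
    return o+d*(z-o[2])/d[2]
def w2px(n,p):
    K,R,t=cam(n); q=K@(R@np.array(p,float)+t); return q[:2]/q[2]
E
python3 - <<'E'
from h import *
for n in("scene","top"):
    f=grab_frame(n); cv2.imwrite(f'pics/{n}0.png',f)
    K,R,t=cam(n); print(n,K[0,0],-R.T@t,R[2])
o=get_obs();print({k:np.round(v,3).tolist() for k,v in o.items()},hold_point_z)
E
```

```text
pics
scene 455.9489787019244 [1057.96616131 -483.5608979   757.37617334] [-0.56146388  0.39910385 -0.72489615]
top 437.7607331458896 [ 432.5803242  -101.25156593  905.43930349] [ 0.16958958 -0.00785999 -0.98548343]
{'t': 0.1, 'q': [-78.958, 5.036, 78.618, -0.002, 96.463, -5.907], 'joint_vel': [0.016, -0.04, -0.165, 0.022, 0.1, 0.067], 'tau': [0.003, -35.301, -31.422, 0.0, 0.008, 0.0], 'tool_pos': [160.233, -525.664, 230.233], 'orientation': [[0.957, 0.292, -0.0], [0.292, -0.957, 0.002], [0.0, -0.002, -1.0]], 'force': [-0.054, 0.288, 0.075], 'wrist_torque': [0.006, 0.039, -0.021], 'gripper_width': 85.516} 18.700000000000003
```

View pics/scene0.png

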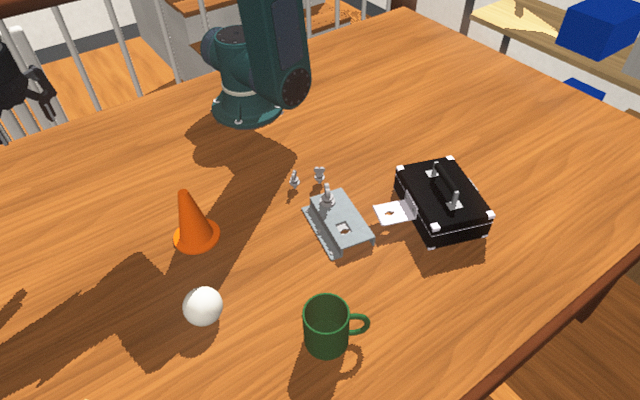

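View pics/top0.png

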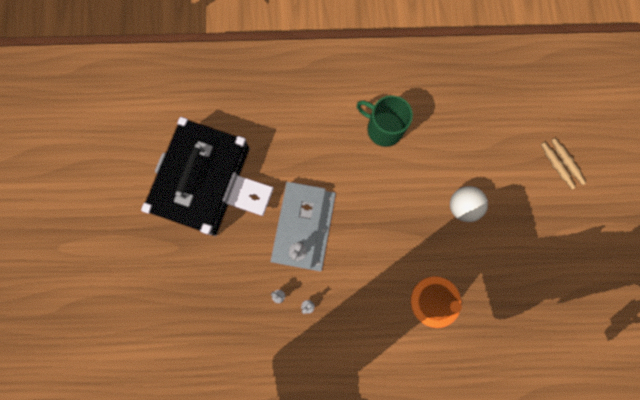

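Run:
```python
from h import *
a=cv2.imread('pics/top0.png')[110:275,138:340]; cv2.imwrite('pics/c1.png',cv2.resize(a,None,fx=3.6,fy=3.6,interpolation=cv2.INTER_CUBIC))
a=cv2.imread('pics/scene0.png')[150:265,280:500]; cv2.imwrite('pics/c2.png',cv2.resize(a,None,fx=3.6,fy=3.6,interpolation=cv2.INTER_CUBIC))
```

```text
(no output)
```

View pics/c1.png

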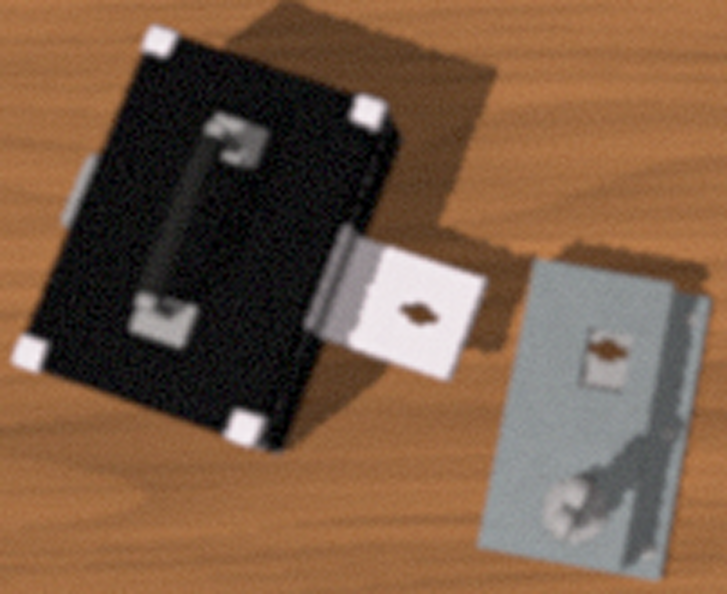

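View pics/c2.png

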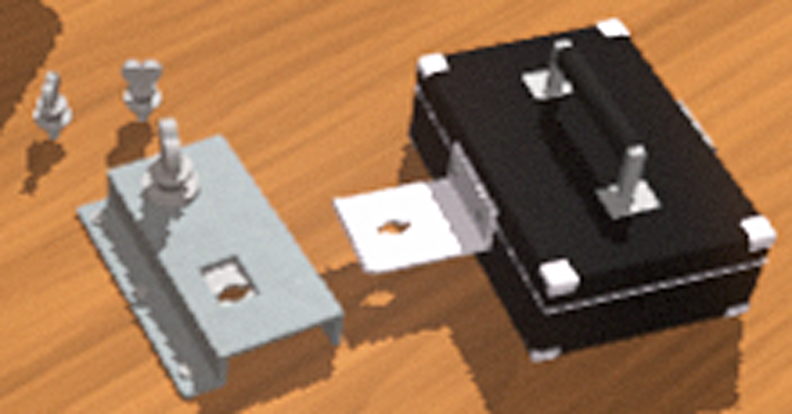

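c1: case with ear keyhole at (419,314), bracket with slot about (605,358), plate hole at (607,350) in crop pixels, thumbscrew at about (575,508). Thumbscrew candidates, in full top pixels: (278,296) and (307,307) are small and lie loose beside the bracket; (297,251) hangs in the parking hole and is clearly bigger. The one in the parking hole fits the description.

```bash
cat > fit.py <<'E'
from h import *
from scipy.optimize import least_squares
def fit(obs,x0):
    # obs: (cam,u,v,(x,y,z local))
    def world(s,p): c,n=np.cos(s[2]),np.sin(s[2]); return [s[0]+c*p[0]-n*p[1],s[1]+n*p[0]+c*p[1],p[2]]
    f=lambda s:np.concatenate([w2px(o[0],world(s,o[3]))-np.array(o[1:3]) for o in obs])
    r=least_squares(f,x0,x_scale=[100,100,1],loss='soft_l1'); return r.x,f(r.x).reshape(-1,2),world
def T(l): return [('top',138+u/3.6,110+v/3.6,p) for u,v,p in l]
def S(l): return [('scene',280+u/3.6,150+v/3.6,p) for u,v,p in l]
E
python3 - <<'E'
from fit import *
B=T([(533,260,(50,50,28)),(480,547,(-115,50,28)),(672,283,(50,-30,28)),(588,328,(17,12.5,28)),(635,333,(17,-12.5,28)),(628,390,(-17,-12.5,28)),(580,385,(-17,12.5,28))])
B2=S([(108,170,(-115,-30,28)),(220,137,(-115,50,28)),(342,313,(50,50,28)),(217,358,(50,-30,28)),(200,265,(-17,-12.5,28)),(232,257,(-17,12.5,28)),(258,292,(17,12.5,28)),(222,305,(17,-12.5,28))])
C=T([(147,25,(100,70,72)),(390,97,(100,-70,72)),(10,367,(-100,70,72)),(262,445,(-100,-70,72)),(419,314,(0,-120,32.6)),(487,278,(30,-149,36.6)),(450,380,(-30,-149,36.6))])
C2=S([(418,57,(-100,-70,72)),(615,20,(-100,70,72)),(772,228,(100,70,72)),(548,285,(100,-70,72)),(393,228,(0,-120,32.6))])
for nm,a,b in(('br',B,B2),('case',C,C2)):
    for o in(a,b,a+b):
        s,e,w=fit(o,[430,0,-.1]); print(nm,np.round(s[:2],1),np.round(np.degrees(s[2]),2)); 
    print(np.round(e,1).tolist())
    if nm=='br': sb=s
    else: print('ear',w(s,(0,-120,0)),'handle',w(s,(0,0,0)))
print('slot hole top',px2w('top',138+607/3.6,110+350/3.6,24),'scene',px2w('scene',280+234/3.6,150+293/3.6,24))
pk=np.array(w(sb,(-85,0,0)));print('park',pk,'target case',w(sb,(0,120,0)))
print('case base/park px', w2px('top',pk+[0,0,74.4]),w2px('scene',pk+[0,0,74.4]),w2px('top',pk+[0,0,28]))
K,R,t=cam('scene')
for n,cx,cy in(('top',297,251),('scene',327,195)):
    a=cv2.imread(f'pics/{n}0.png')[cy-25:cy+25,cx-30:cx+30]
    a=cv2.resize(a,None,fx=6.5,fy=6.5,interpolation=cv2.INTER_CUBIC)
    globals()[n]=a
cv2.imwrite('pics/c3.png',np.hstack([top,scene]))
E
```

```text
br [557.2 -80.5] -10.92
br [559.4 -79.7] -12.42
br [558.1 -79.9] -11.63
[[0.5, -1.0], [-0.6, -0.5], [0.3, -0.6], [0.2, -1.0], [-0.7, -0.2], [-1.8, 0.3], [-0.6, -0.5], [-1.4, 0.0], [-0.8, -1.1], [-0.2, -0.7], [0.0, -0.6], [-1.5, 0.4], [0.1, -1.0], [-0.1, 0.0], [-0.7, 0.2]]
case [626.1 135.7] -19.68
case [628.8 136.5] -20.4
case [627. 136.] -19.88
[[0.4, -0.4], [-1.0, 1.0], [0.1, -1.0], [-1.6, 0.4], [0.4, -0.7], [-0.2, -0.4], [0.1, -0.8], [-2.2, -0.2], [-1.1, -1.4], [0.5, 0.7], [-0.0, -0.2], [-1.0, -0.6]]
ear [np.float64(586.204635415983), np.float64(23.157094135415136), 0] handle [np.float64(627.0114135156488), np.float64(136.00569563815705), 0]
slot hole top [563.00800989 -80.95063492  24.        ] scene [566.79347748 -80.54258203  24.        ]
park [474.8502582 -62.8003037   0.       ] target case [np.float64(582.2952723178537), np.float64(37.60173283410606), 0]
case base/park px [297.25694766 249.79668463] [325.95004828 186.78614752] [298.35545125 250.96125393]
```

View pics/c3.png

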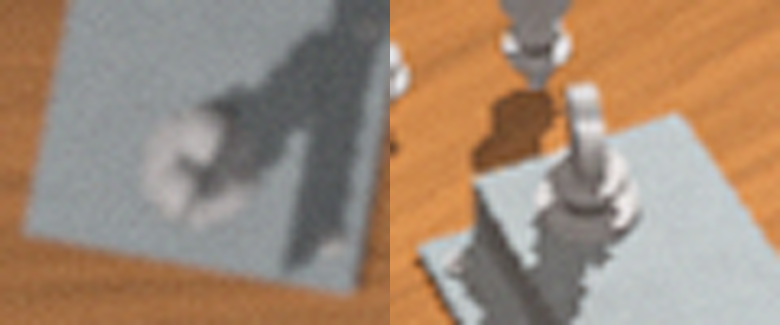

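c3: the chosen thumbscrew is seen almost edge-on by the scene camera (crop (585,130)). So its wing points along azimuth ≈ -36°, about 66° from bracket y. The case comes first.

```bash
cat >> h.py <<'E'
from scipy.spatial.transform import Rotation as Ro
def down(a):
    a=np.radians(a); return np.array([[np.cos(a),np.sin(a),0],[np.sin(a),-np.cos(a),0],[0,0,-1.]])
def rel(p,a):
    o=get_obs(); R=np.array(o['orientation']); q=np.array(o['tool_pos'])
    print('p',np.round(q,1),'az',round(np.degrees(np.arctan2(R[1,0],R[0,0])),2),'F',np.round(o['force'],1),'w',round(o['gripper_width'],1))
    print('shift mm',np.round(R.T@(np.array(p)-q),1).tolist(),'rv',np.round(Ro.from_matrix(R.T@down(a)).as_rotvec(),3).tolist())
E
python3 -c "
from h import *
rel((627,136,230),160.1)"
```

```text
p [ 160.2 -525.7  230.2] az 16.95 F [-0.1  0.3  0.1] w 85.5
shift mm [639.4, -496.9, 1.4] rv [-0.001, -0.003, -2.498]
```

Emit:
drive_tool(
  deltas=[
    [[0.035,-0.027,0],[0,0,-0.14],1],
    [[0.07,-0.054,0],[0,0,-0.28],1],
    [[0.105,-0.081,0],[0,0,-0.42],1],
    [[0.14,-0.108,0],[0,0,-0.56],1],
    [[0.175,-0.135,0],[0,0,-0.7],1],
    [[0.21,-0.163,0],[0,0,-0.84],1],
    [[0.245,-0.19,0],[0,0,-0.98],1],
    [[0.28,-0.217,0],[0,0,-1.12],1],
    [[0.315,-0.245,0],[0,0,-1.26],1],
    [[0.35,-0.272,0],[0,0,-1.4],1],
  ],
  newtons=60,
)

```text
t: 1.1
tool_pos: [416.2, -161.6, 230.5]
orientation: [[-0.13, 0.991, -0.001], [0.991, 0.13, 0.002], [0.002, -0.0, -1.0]]
force: [0.0, -0.9, -0.1]
gripper_width: 85.3
```

```bash
python3 -c "
from h import *
rel((627,136,200),160.1)"
```

```text
p [ 416.2 -161.6  230.5] az 97.49 F [ 0.  -0.9 -0.1] w 85.3
shift mm [267.5, 247.8, 31.0] rv [0.001, -0.002, -1.093]
```

Emit:
drive_tool(
  deltas=[
    [[0.033,0.031,0],[0,0,-0.14],1],
    [[0.067,0.062,0],[0,0,-0.28],1],
    [[0.1,0.093,0],[0,0,-0.42],1],
    [[0.134,0.124,0.005],[0,0,-0.56],1],
    [[0.167,0.155,0.01],[0,0,-0.7],1],
    [[0.2,0.186,0.015],[0,0,-0.84],1],
    [[0.234,0.217,0.02],[0,0,-0.98],1],
    [[0.2675,0.248,0.03],[0,0,-1.093],1],
    [[0.2675,0.248,0.031],[0.001,-0.002,-1.093],1],
    [[0.2675,0.248,0.031],[0.001,-0.002,-1.093],1],
  ],
)

```text
t: 2.1
tool_pos: [626.6, 136.7, 197.6]
orientation: [[-0.941, 0.339, -0.005], [0.339, 0.941, -0.001], [0.004, -0.003, -1.0]]
force: [-0.5, 0.5, -0.6]
gripper_width: 85.3
```

```bash
python3 -c "
from h import *
rel((627,136,88),160.1)"
```

```text
p [626.6 136.7 197.6] az 160.17 F [-0.5  0.5 -0.6] w 85.3
shift mm [-1.0, -0.3, 109.6] rv [-0.003, -0.004, 0.001]
```

Emit:
drive_tool(
  deltas=[
    [[-0.001,0,0.035],[0,-0.004,0],0.6],
    [[-0.001,0,0.07],[0,-0.004,0],0.5],
    [[-0.001,0,0.1],[0,-0.004,0],0.3],
    [[-0.001,0,0.109],[-0.003,-0.004,0],0.2],
    [[-0.001,0,0.109],[-0.003,-0.004,0],0],
    [[-0.001,0,0.109],[-0.003,-0.004,0],-0.3],
    [[-0.001,0,0.109],[-0.003,-0.004,0],-0.5],
    [[-0.001,0,0.109],[-0.003,-0.004,0],-0.7],
    [[-0.001,0,0.109],[-0.003,-0.004,0],-1],
    [[-0.001,0,0.109],[-0.003,-0.004,0],-1],
  ],
)

```text
t: 3.1
tool_pos: [628.8, 136.7, 91.6]
orientation: [[-0.941, 0.339, 0.006], [0.339, 0.941, 0.001], [-0.005, 0.003, -1.0]]
force: [0.0, 0.9, 6.5]
gripper_width: 12.8
```

Emit:
drive_tool(
  deltas=[
    [[0,0,0],[0,0,0],-1],
    [[0,0,0],[0,0,0],-1],
    [[0,0,0],[0,0,0],-1],
  ],
)

```text
t: 3.4
tool_pos: [628.7, 136.7, 91.7]
orientation: [[-0.941, 0.339, 0.005], [0.339, 0.941, 0.001], [-0.005, 0.003, -1.0]]
force: [-0.0, 0.3, 0.9]
gripper_width: 12.9
```

```bash
python3 -c "
from h import *
rel((609.5,139.3,88),168.4)
cv2.imwrite('pics/s1.png',np.vstack([cv2.resize(grab_frame('top')[90:260,130:360],None,fx=2.,fy=2.),cv2.resize(grab_frame('scene')[130:260,280:510],None,fx=2.,fy=2.)]))"
```

```text
p [628.7 136.7  91.7] az 160.18 F [-0.   0.3  0.9] w 12.9
shift mm [18.9, -4.1, 3.6] rv [0.003, 0.005, -0.143]
```

View pics/s1.png

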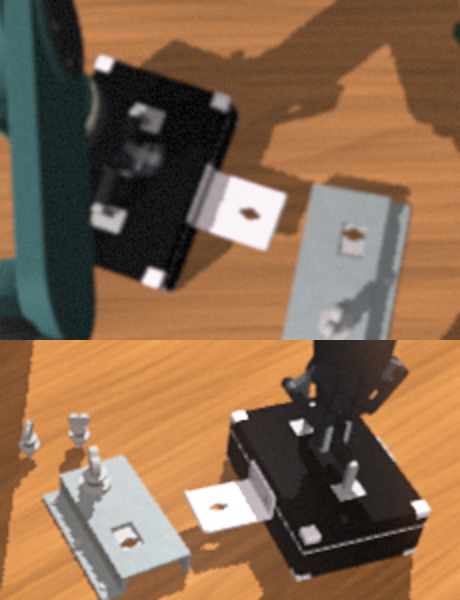

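s1: the handle is gripped and the case hasn't moved. Next: square the case up with the bracket.

Emit:
drive_tool(
  deltas=[
    [[0.003,-0.0004,0],[0,0,-0.024],-1],
    [[0.006,-0.0008,0],[0,0,-0.048],-1],
    [[0.009,-0.0013,0],[0,0,-0.072],-1],
    [[0.012,-0.0018,0],[0,0,-0.096],-1],
    [[0.015,-0.0022,0],[0,0,-0.12],-1],
    [[0.0183,-0.0026,0],[0,0,-0.144],-1],
    [[0.0183,-0.0026,0],[0,0,-0.144],-1],
    [[0.0183,-0.0026,0],[0,0,-0.144],-1],
  ],
)

```text
t: 4.3
tool_pos: [609.9, 140.6, 91.7]
orientation: [[-0.98, 0.2, 0.004], [0.2, 0.98, 0.001], [-0.004, 0.002, -1.0]]
force: [0.3, 0.2, 1.4]
gripper_width: 12.6
```

```bash
python3 -c "
from h import *
rel((609.5,139.3,91.7),168.4)
f=grab_frame('top');cv2.imwrite('pics/top2.png',f)
cv2.imwrite('pics/c4.png',cv2.resize(f[110:275,170:350],None,fx=3.6,fy=3.6,interpolation=cv2.INTER_CUBIC))"
```

```text
p [609.9 140.6  91.7] az 168.47 F [0.3 0.2 1.4] w 12.6
shift mm [0.1, -1.4, 0.0] rv [0.002, 0.004, 0.001]
```

View pics/c4.png

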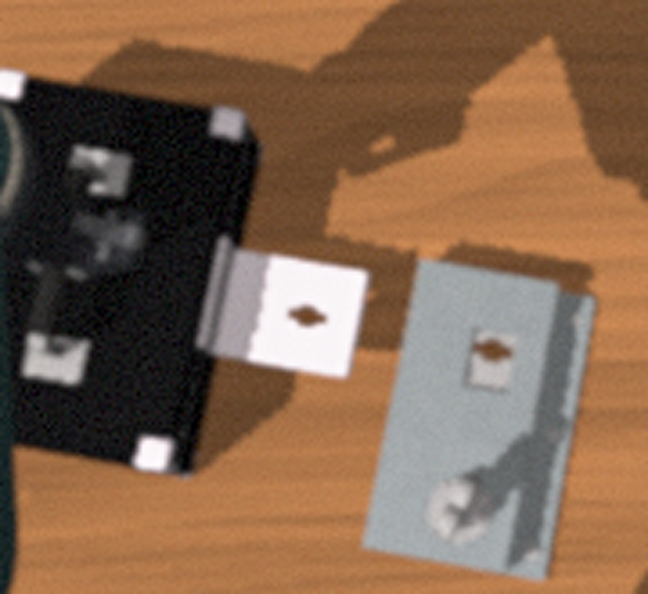

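Run:
```python
from h import *
P=lambda u,v,z:px2w('top',170+u/3.6,110+v/3.6,z)
ear=P(307,316,32.6);hole=P(492,350,24);slot=P(492,360,28)
c1=P(418,260,28);c2=P(363,547,28);d=c1-c2;print('len',np.linalg.norm(d),'az bracket',np.degrees(np.arctan2(d[1],d[0])))
for a in(c1-c2,):
  a=a/np.linalg.norm(a);n=np.array([-a[1],a[0],0])
  for q in(ear,hole,slot,c1): print(np.round(q,1),'rel slot(558.1,-79.9)',np.round([(q-[558.1,-79.9,0])@a,(q-[558.1,-79.9,0])@n],1),'rel c1',np.round([(q-c1)@a+50,(q-c1)@n+50],1))
q1,q2=P(258,150,68),P(190,472,68);d=q1-q2;print('len',np.linalg.norm(d),'az case',np.degrees(np.arctan2(d[1],d[0])))
q1,q2=P(370,271,36.6),P(346,378,36.6);d=q1-q2;print('len',np.linalg.norm(d),'az ear end',np.degrees(np.arctan2(d[1],d[0])))
```

```text
len 163.7220890498698 az bracket -11.380347605805369
[583.6  22.2  32.6] rel slot(558.1,-79.9) [  4.9 105.1] rel c1 [  6.8 104.9]
[563.  -81.1  24. ] rel slot(558.1,-79.9) [ 5.  -0.2] rel c1 [ 7.  -0.3]
[556.7 -81.   28. ] rel slot(558.1,-79.9) [-1.1 -1.4] rel c1 [ 0.8 -1.6]
[615.1 -40.2  28. ] rel slot(558.1,-79.9) [48.1 50.2] rel c1 [50. 50.]
len 178.80757307670115 az case -11.343779959089312
len 61.77617708377858 az ear end -12.877959930087808
```

Emit:
drive_tool(
  deltas=[
    [[0,-0.005,0],[0,0,0],-1],
    [[0,-0.013,0],[0,0,0],-1],
    [[0,-0.021,0],[0,0,0],-1],
    [[0,-0.029,0],[0,0,0],-1],
    [[0,-0.036,0],[0,0,0],-1],
    [[0,-0.043,0],[0,0,0],-1],
    [[0,-0.05,0],[0,0,0],-1],
    [[0,-0.055,0],[0,0,0],-1],
    [[0,-0.06,0],[0,0,0],-1],
    [[0,-0.06,0],[0,0,0],-1],
  ],
)

```text
t: 5.35
tool_pos: [597.6, 80.6, 91.7]
orientation: [[-0.98, 0.201, 0.003], [0.201, 0.98, -0.0], [-0.003, 0.0, -1.0]]
force: [0.1, 1.3, 1.8]
gripper_width: 12.8
```

Emit:
drive_tool(
  deltas=[
    [[0,-0.004,0],[0,0,0],-1],
    [[0,-0.01,0],[0,0,0],-1],
    [[0,-0.016,0],[0,0,0],-1],
    [[0,-0.022,0],[0,0,0],-1],
    [[0,-0.028,0],[0,0,0],-1],
    [[0,-0.033,0],[0,0,0],-1],
    [[0,-0.036,0],[0,0,0],-1],
    [[0,-0.038,0],[0,0,0],-1],
    [[0,-0.038,0],[0,0,0],-1],
  ],
)

```text
t: 6.25
tool_pos: [589.9, 42.7, 91.7]
orientation: [[-0.98, 0.201, 0.003], [0.201, 0.98, -0.001], [-0.003, -0.0, -1.0]]
force: [0.3, 2.5, 1.3]
gripper_width: 12.4
```

Free-running; about 6 mm to go, slowly.

Emit:
drive_tool(
  deltas=[
    [[0,-0.001,0],[0,0,0],-1],
    [[0,-0.002,0],[0,0,0],-1],
    [[0,-0.003,0],[0,0,0],-1],
    [[0,-0.004,0],[0,0,0],-1],
    [[0,-0.004,0],[0,0,0],-1],
  ],
)

```text
t: 6.75
tool_pos: [589.0, 38.8, 91.7]
orientation: [[-0.98, 0.201, 0.003], [0.201, 0.98, -0.001], [-0.003, -0.001, -1.0]]
force: [0.9, 5.0, 1.3]
gripper_width: 12.5
```

Emit:
drive_tool(
  deltas=[
    [[0,-0.0005,0],[0,0,0],-1],
    [[0,-0.001,0],[0,0,0],-1],
    [[0,-0.0015,0],[0,0,0],-1],
    [[0,-0.0015,0],[0,0,0],-1],
  ],
)

```text
t: 7.15
tool_pos: [588.8, 37.5, 91.7]
orientation: [[-0.98, 0.201, 0.003], [0.201, 0.98, -0.001], [-0.003, 0.0, -1.0]]
force: [0.8, 4.4, 1.1]
gripper_width: 12.5
```

Emit:
drive_tool(
  deltas=[
    [[0,-0.0005,0],[0,0,0],-1],
    [[0,-0.001,0],[0,0,0],-1],
    [[0,-0.0015,0],[0,0,0],-1],
    [[0,-0.0015,0],[0,0,0],-1],
  ],
)

```text
t: 7.55
tool_pos: [588.9, 37.1, 91.8]
orientation: [[-0.98, 0.201, 0.004], [0.201, 0.98, 0.002], [-0.004, 0.002, -1.0]]
force: [2.4, 8.0, 0.5]
gripper_width: 12.6
```

Emit:
drive_tool(
  deltas=[
    [[0,-0.0005,0],[0,0,0],-1],
    [[0,-0.001,0],[0,0,0],-1],
    [[0,-0.0015,0],[0,0,0],-1],
    [[0,-0.0015,0],[0,0,0],-1],
  ],
)

```text
t: 7.95
tool_pos: [588.9, 37.0, 91.8]
orientation: [[-0.98, 0.201, 0.005], [0.201, 0.98, 0.004], [-0.004, 0.005, -1.0]]
force: [1.2, 7.4, 1.6]
gripper_width: 12.5
```

Emit:
drive_tool(
  deltas=[
    [[0,-0.001,0],[0,0,0],-1],
    [[0,-0.002,0],[0,0,0],-1],
    [[0,-0.0025,0],[0,0,0],-1],
    [[0,-0.0025,0],[0,0,0],-1],
  ],
)

```text
t: 8.35
tool_pos: [588.9, 36.7, 92.1]
orientation: [[-0.98, 0.201, 0.007], [0.201, 0.98, 0.009], [-0.005, 0.01, -1.0]]
force: [2.2, 8.8, 1.7]
gripper_width: 12.1
```

```bash
python3 -c "
from h import *
rel((589,37,91.7),168.5)
f=grab_frame('top');cv2.imwrite('pics/top3.png',f)
g=grab_frame('scene')
a=cv2.resize(f[150:275,210:350],None,fx=4,fy=4,interpolation=cv2.INTER_CUBIC)
cv2.imwrite('pics/scene3.png',g);cv2.imwrite('pics/c5.png',a)"
```

```text
p [588.9  36.7  92.1] az 168.42 F [2.2 8.8 1.7] w 12.1
shift mm [-0.1, 0.3, 0.4] rv [0.01, 0.005, -0.001]
```

View pics/c5.png

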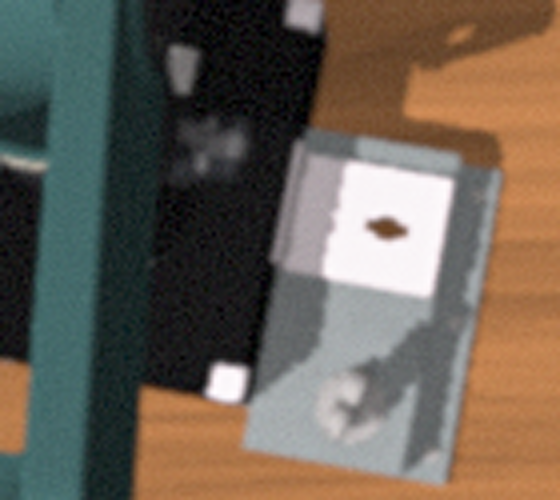

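c5: the case is flush against the bracket and the ear hole is at crop (387,228), with brown showing right through it, so the holes are nearly lined up. Releasing.

Emit:
drive_tool(
  deltas=[
    [[0,0,0],[0.01,0.005,0],-0.7],
    [[0,0,0],[0.01,0.005,0],-0.4],
    [[0,0,0],[0.01,0.005,0],-0.1],
    [[0,0,0],[0.01,0.005,0],0.0],
    [[0,0,0],[0.01,0.005,0],0.0],
    [[0,0,-0.02],[0.01,0.005,0],0],
    [[0,0,-0.05],[0.01,0.005,0],0],
    [[0,0,-0.08],[0.01,0.005,0],0],
    [[0,0,-0.08],[0.01,0.005,0],0],
  ],
)

```text
t: 9.35
tool_pos: [591.1, 35.5, 178.2]
orientation: [[-0.98, 0.201, 0.01], [0.201, 0.98, -0.001], [-0.01, 0.001, -1.0]]
force: [0.8, -0.7, 1.2]
gripper_width: 42.7
```

Run:
```python
from h import *
P=lambda u,v,z:px2w('top',210+u/4,150+v/4,z)
print('ear',P(387,228,32.6),P(387,228,24))
c2=P(244,447,28);r=P(447,484,4);print('corner',c2)
a=np.radians(-11.4);A=np.array([np.cos(a),np.sin(a),0]);N=np.array([-A[1],A[0],0])
park=c2+30*A-50*N; print('park via corner',park,'slot',c2+115*A-50*N)
print('washer/collar centre top', P(350,403,46))
q=px2w('scene',280+169/3.6,150+120/3.6,74.4);print('wing top scene',q)
rel((475.5,-63.5,170),144)
```

```text
ear [562.18075138 -81.43773913  32.6       ] [563.45769167 -81.24251544  24.        ]
corner [454.99013243  -8.23072557  28.        ]
park via corner [474.51540065 -63.17400451  28.        ] slot [557.83845049 -79.97487844  28.        ]
washer/collar centre top [474.43497737 -61.92868275  46.        ]
wing top scene [467.31448194 -54.57682706  74.4       ]
p [591.1  35.5 178.2] az 168.39 F [ 0.8 -0.7  1.2] w 42.7
shift mm [93.4, -120.2, 7.1] rv [0.003, 0.01, 0.426]
```

Emit:
drive_tool(
  deltas=[
    [[0.02,-0.026,-0.01],[0.003,0.01,0.1],0],
    [[0.046,-0.06,-0.01],[0.003,0.01,0.21],0],
    [[0.07,-0.09,-0.005],[0.003,0.01,0.32],0],
    [[0.0932,-0.12,0.007],[0.003,0.01,0.426],0],
    [[0.0932,-0.12,0.04],[0.003,0.01,0.426],0],
    [[0.0932,-0.12,0.04],[0.003,0.01,0.426],0],
  ],
)

```text
t: 9.95
tool_pos: [472.0, -63.5, 132.2]
orientation: [[-0.808, 0.59, -0.009], [0.59, 0.808, 0.002], [0.009, -0.004, -1.0]]
force: [1.0, -0.1, -0.5]
gripper_width: 42.6
```

Run:
```python
from h import *
rel((474.7,-63,51),144)
t=cv2.resize(grab_frame('top')[215:285,255:345],None,fx=4.4,fy=4.4,interpolation=cv2.INTER_CUBIC)
s=cv2.resize(grab_frame('scene')[155:225,285:375],None,fx=4.4,fy=4.4,interpolation=cv2.INTER_CUBIC)
cv2.imwrite('pics/c6.png',np.hstack([t,s]))
```

```text
p [472.  -63.5 132.2] az 143.87 F [ 1.  -0.1 -0.5] w 42.6
shift mm [-2.6, 2.3, 81.2] rv [-0.004, -0.009, -0.002]
```

View pics/c6.png

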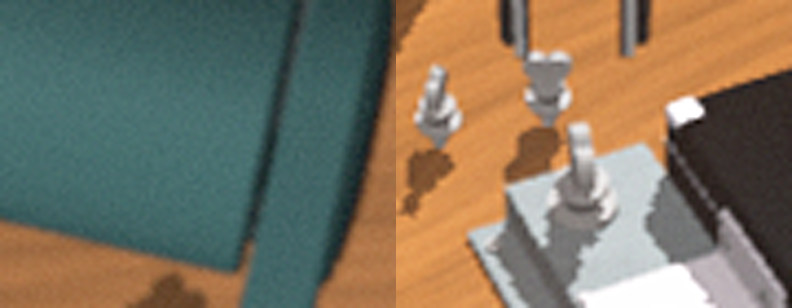

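c6: the fingers straddle the wing, which is edge-on at (580,150). Descending.

Emit:
drive_tool(
  deltas=[
    [[-0.0026,0.0023,0.03],[-0.004,-0.009,0],0],
    [[-0.0026,0.0023,0.055],[-0.004,-0.009,0],0],
    [[-0.0026,0.0023,0.07],[-0.004,-0.009,0],0],
    [[-0.0026,0.0023,0.079],[-0.004,-0.009,0],0],
    [[-0.0026,0.0023,0.079],[-0.004,-0.009,0],0],
    [[-0.0026,0.0023,0.079],[-0.004,-0.009,0],0],
  ],
)

```text
t: 10.65
tool_pos: [480.0, -63.0, 58.7]
orientation: [[-0.809, 0.587, 0.01], [0.587, 0.809, -0.002], [-0.009, 0.004, -1.0]]
force: [-0.7, 0.2, 0.6]
gripper_width: 42.5
```

Run:
```python
from h import *
rel((474.7,-63,51),144)
```

```text
p [480.  -63.   58.7] az 144.02 F [-0.7  0.2  0.6] w 42.5
shift mm [4.3, -3.2, 7.7] rv [0.004, 0.009, 0.0]
```

Emit:
drive_tool(
  deltas=[
    [[0.002,-0.0015,0.003],[0.002,0.004,0],0],
    [[0.0043,-0.0032,0.006],[0.004,0.009,0],0],
    [[0.0043,-0.0032,0.006],[0.004,0.009,0],0],
    [[0.0043,-0.0032,0.006],[0.004,0.009,0],0],
    [[0.0043,-0.0032,0.006],[0.004,0.009,0],0],
  ],
)

```text
t: 11.15
tool_pos: [474.8, -63.1, 52.8]
orientation: [[-0.809, 0.588, 0.0], [0.588, 0.809, -0.0], [-0.0, 0.0, -1.0]]
force: [0.2, 0.6, 0.5]
gripper_width: 42.6
```

Run:
```python
from h import *
rel((474.7,-63,51),144)
```

```text
p [474.8 -63.1  52.8] az 144.01 F [0.2 0.6 0.5] w 42.6
shift mm [0.1, 0.1, 1.8] rv [0.0, 0.0, 0.0]
```

Emit:
drive_tool(
  deltas=[
    [[0,0,0.0015],[0,0,0],-0.2],
    [[0,0,0.0015],[0,0,0],-0.4],
    [[0,0,0.0015],[0,0,0],-0.6],
    [[0,0,0.0015],[0,0,0],-0.7],
    [[0,0,0.0015],[0,0,0],-0.8],
    [[0,0,0.0015],[0,0,0],-1],
    [[0,0,0.0015],[0,0,0],-1],
    [[0,0,0.0015],[0,0,0],-1],
  ],
  newtons=60,
)

```text
t: 11.95
tool_pos: [474.9, -63.1, 51.5]
orientation: [[-0.809, 0.588, 0.001], [0.588, 0.809, -0.0], [-0.001, 0.0, -1.0]]
force: [0.7, 0.2, 1.4]
gripper_width: 8.6
```

Emit:
drive_tool(
  deltas=[
    [[0,0,-0.015],[0,0,0],-1],
    [[0,0,-0.03],[0,0,0],-1],
    [[0,0,-0.045],[0,0,0],-1],
    [[0,0,-0.045],[0,0,0],-1],
    [[0,0,-0.045],[0,0,0],-1],
  ],
)

```text
t: 12.45
tool_pos: [474.7, -63.1, 96.1]
orientation: [[-0.809, 0.588, 0.0], [0.588, 0.809, -0.0], [-0.0, 0.0, -1.0]]
force: [-0.3, 0.4, -1.3]
gripper_width: 8.5
```

Run:
```python
from h import *
rel((562.5,-81.3,97),78.5)
t=cv2.resize(grab_frame('top')[190:285,240:345],None,fx=3.7,fy=3.7,interpolation=cv2.INTER_CUBIC)
s=cv2.resize(grab_frame('scene')[140:235,285:390],None,fx=3.7,fy=3.7,interpolation=cv2.INTER_CUBIC)
cv2.imwrite('pics/c7.png',np.hstack([t,s]))
```

```text
p [474.7 -63.1  96.1] az 144.01 F [-0.3  0.4 -1.3] w 8.5
shift mm [-81.8, 36.9, -0.9] rv [0.0, 0.0, 1.143]
```

View pics/c7.png

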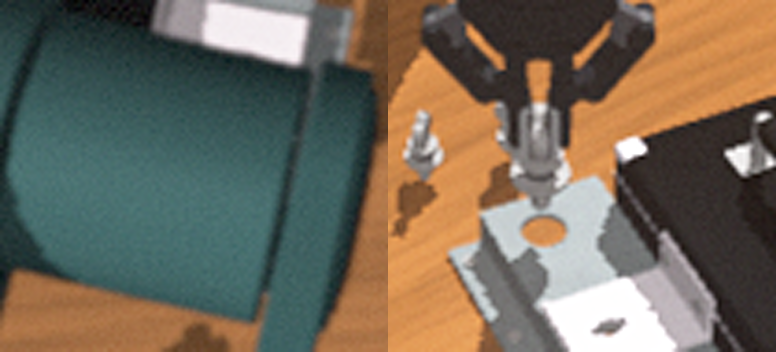

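c7: the thumbscrew hangs upright in the gripper, clear of the parking hole at (544,231). Carrying it over the ear.

Emit:
drive_tool(
  deltas=[
    [[-0.01,0.004,-0.002],[0,0,0.13],-1],
    [[-0.02,0.009,-0.002],[0,0,0.26],-1],
    [[-0.03,0.0135,-0.002],[0,0,0.39],-1],
    [[-0.04,0.018,-0.002],[0,0,0.52],-1],
    [[-0.05,0.0225,-0.002],[0,0,0.65],-1],
    [[-0.06,0.027,-0.002],[0,0,0.78],-1],
    [[-0.07,0.0315,-0.002],[0,0,0.91],-1],
    [[-0.08,0.036,-0.001],[0,0,1.04],-1],
    [[-0.0818,0.0369,0],[0,0,1.143],-1],
    [[-0.0818,0.0369,0],[0,0,1.143],-1],
  ],
)

```text
t: 13.55
tool_pos: [561.3, -81.0, 93.3]
orientation: [[0.199, 0.98, -0.005], [0.98, -0.199, 0.001], [0.0, -0.005, -1.0]]
force: [0.1, -0.1, -0.7]
gripper_width: 8.5
```

Emit:
drive_tool(
  deltas=[
    [[0,0,0.005],[0,0,0],-1],
    [[0,0,0.009],[0,0,0],-1],
    [[0,0,0.009],[0,0,0],-1],
    [[0,0,0.009],[0,0,0],-1],
  ],
)

```text
t: 13.95
tool_pos: [560.9, -81.0, 83.9]
orientation: [[0.198, 0.98, -0.005], [0.98, -0.198, 0.001], [0.0, -0.005, -1.0]]
force: [-0.8, -0.1, -1.6]
gripper_width: 8.8
```

Run:
```python
from h import *
rel((562.5,-81.3,88),78.5)
g=grab_frame('scene');cv2.imwrite('pics/scene4.png',g)
f=grab_frame('top')
s=cv2.resize(g[170:250,310:400],None,fx=6.5,fy=6.5,interpolation=cv2.INTER_CUBIC)
cv2.imwrite('pics/c8.png',s)
```

```text
p [560.9 -81.   83.9] az 78.56 F [-0.8 -0.1 -1.6] w 8.8
shift mm [-0.0, 1.6, -4.1] rv [-0.005, -0.0, 0.001]
```

View pics/c8.png

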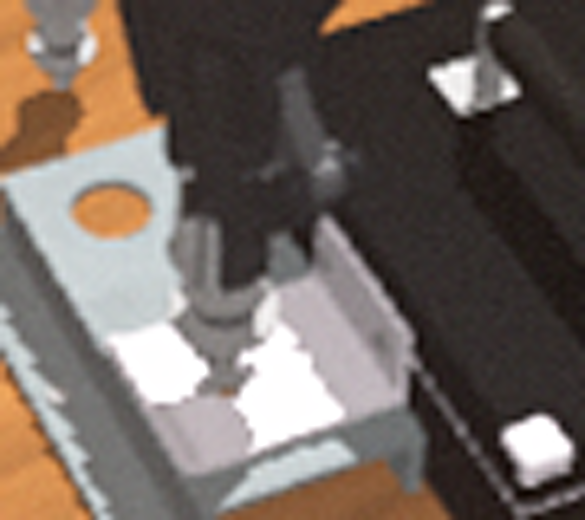

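Run:
```python
from h import *
print('ear hole scene',px2w('scene',344.7,228.1,32.6),'park scene(c8)',px2w('scene',310+111/6.5,170+211/6.5,28), 'exp park',474.6,-63.1)
print('tip scene',px2w('scene',344.15,228.7,37.8))
print('pred tip px crop',[(w2px('scene',(560.9,-81,37.8))-[310,170])*6.5])
```

```text
ear hole scene [564.93059772 -80.13820576  32.6       ] park scene(c8) [477.85959506 -62.33099958  28.        ] exp park 474.6 -63.1
tip scene [569.10055768 -84.9829185   37.8       ]
pred tip px crop [array([216.16790566, 360.75893046])]
```

Emit:
drive_tool(
  deltas=[
    [[0,0.0006,0.001],[-0.004,0,0],-1],
    [[0,0.0013,0.002],[-0.005,0,0],-1],
    [[0,0.0013,0.004],[-0.005,0,0],-1],
    [[0,0.0013,0.006],[-0.005,0,0],-1],
    [[0,0.0013,0.007],[-0.005,0,0],-1],
    [[0,0.0013,0.008],[-0.005,0,0],-1],
  ],
)

```text
t: 14.65
tool_pos: [562.5, -81.3, 76.3]
orientation: [[0.198, 0.98, 0.001], [0.98, -0.198, -0.0], [0.0, 0.001, -1.0]]
force: [-0.1, -0.7, -1.9]
gripper_width: 8.6
```

No contact force and the tip is already about 2 mm into the ear hole. Continuing down in small steps.

Emit:
drive_tool(
  deltas=[
    [[0,0,0.001],[0,0,0],-1],
    [[0,0,0.002],[0,0,0],-1],
    [[0,0,0.003],[0,0,0],-1],
    [[0,0,0.003],[0,0,0],-1],
  ],
)

```text
t: 15.05
tool_pos: [562.4, -81.3, 73.0]
orientation: [[0.198, 0.98, 0.0], [0.98, -0.198, 0.0], [0.0, 0.0, -1.0]]
force: [-0.2, -0.6, -1.2]
gripper_width: 8.7
```

Emit:
drive_tool(
  deltas=[
    [[0,0,0.001],[0,0,0],-1],
    [[0,0,0.002],[0,0,0],-1],
    [[0,0,0.003],[0,0,0],-1],
    [[0,0,0.003],[0,0,0],-1],
  ],
)

```text
t: 15.45
tool_pos: [562.4, -81.2, 70.0]
orientation: [[0.198, 0.98, 0.0], [0.98, -0.198, 0.0], [0.0, 0.0, -1.0]]
force: [1.0, -0.7, -1.2]
gripper_width: 8.7
```

Emit:
drive_tool(
  deltas=[
    [[0,0,0.0007],[0,0,0],-1],
    [[0,0,0.0015],[0,0,0],-1],
    [[0,0,0.0022],[0,0,0],-1],
    [[0,0,0.0022],[0,0,0],-1],
  ],
)

```text
t: 15.85
tool_pos: [562.7, -81.3, 67.9]
orientation: [[0.199, 0.98, 0.001], [0.98, -0.199, -0.0], [0.0, 0.001, -1.0]]
force: [0.4, 0.1, -1.5]
gripper_width: 8.8
```

Emit:
drive_tool(
  deltas=[
    [[0,0,0.001],[0,0,0],-1],
    [[0,0,0.002],[0,0,0],-1],
    [[0,0,0.003],[0,0,0],-1],
    [[0,0,0.003],[0,0,0],-1],
  ],
)

```text
t: 16.25
tool_pos: [562.8, -81.4, 64.7]
orientation: [[0.199, 0.98, 0.001], [0.98, -0.199, -0.0], [0.0, 0.001, -1.0]]
force: [1.6, -0.3, -1.1]
gripper_width: 8.6
```

Emit:
drive_tool(
  deltas=[
    [[0,0,0.001],[0,0,0],-1],
    [[0,0,0.002],[0,0,0],-1],
    [[0,0,0.003],[0,0,0],-1],
    [[0,0,0.003],[0,0,0],-1],
  ],
)

```text
t: 16.65
tool_pos: [562.8, -81.3, 61.5]
orientation: [[0.198, 0.98, 0.001], [0.98, -0.198, -0.0], [0.0, 0.001, -1.0]]
force: [0.9, 0.7, -1.6]
gripper_width: 8.7
```

Tip at about 15 mm, so the pin has entered the lock plate's notches with no resistance.

Emit:
drive_tool(
  deltas=[
    [[0,0,0.001],[0,0,0],-1],
    [[0,0,0.002],[0,0,0],-1],
    [[0,0,0.003],[0,0,0],-1],
    [[0,0,0.004],[0,0,0],-1],
    [[0,0,0.004],[0,0,0],-1],
  ],
)

```text
t: 17.15
tool_pos: [562.8, -81.4, 57.4]
orientation: [[0.199, 0.98, 0.001], [0.98, -0.199, -0.0], [0.0, 0.001, -1.0]]
force: [1.5, 0.1, -1.2]
gripper_width: 8.7
```

Emit:
drive_tool(
  deltas=[
    [[0,0,0.0007],[0,0,0],-1],
    [[0,0,0.0014],[0,0,0],-1],
    [[0,0,0.002],[0,0,0],-1],
    [[0,0,0.002],[0,0,0],-1],
  ],
)

```text
t: 17.55
tool_pos: [562.9, -81.4, 56.0]
orientation: [[0.198, 0.98, 0.001], [0.98, -0.198, -0.0], [0.0, 0.001, -1.0]]
force: [-0.1, -0.8, 3.9]
gripper_width: 8.8
```

Emit:
drive_tool(
  deltas=[
    [[0,0,0.001],[0,0,0],-1],
    [[0,0,0.002],[0,0,0],-1],
    [[0,0,0.003],[0,0,0],-1],
    [[0,0,0.003],[0,0,0],-1],
  ],
)

```text
t: 17.95
tool_pos: [563.0, -81.4, 54.5]
orientation: [[0.198, 0.98, 0.002], [0.98, -0.198, -0.0], [-0.0, 0.002, -1.0]]
force: [-2.9, 0.0, 9.2]
gripper_width: 8.9
```

Emit:
drive_tool(
  deltas=[
    [[0,0,0.002],[0,0,0],-1],
    [[0,0,0.003],[0,0,0],-1],
    [[0,0,0.004],[0,0,0],-1],
    [[0,0,0.004],[0,0,0],-1],
  ],
)

```text
t: 18.35
tool_pos: [563.1, -81.5, 53.1]
orientation: [[0.198, 0.98, 0.002], [0.98, -0.198, -0.001], [-0.0, 0.003, -1.0]]
force: [-4.7, 0.8, 13.4]
gripper_width: 8.7
```

Emit:
drive_tool(
  deltas=[
    [[0,-0.0004,0.002],[0,0,0],-1],
    [[0,-0.0006,0.0031],[0,0,0],-1],
    [[0,-0.0006,0.0031],[0,0,0.08],-1],
    [[0,-0.0006,0.0031],[0,0,0.16],-1],
    [[0,-0.0006,0.0031],[0,0,0.24],-1],
    [[0,-0.0006,0.0031],[0,0,0.3],-1],
  ],
)

```text
t: 18.95
tool_pos: [563.6, -81.7, 53.2]
orientation: [[0.481, 0.876, 0.006], [0.877, -0.481, -0.002], [0.001, 0.006, -1.0]]
force: [-2.8, -0.8, 13.0]
gripper_width: 8.7
```

```bash
python3 -c "
from h import *
rel((562.8,-81.4,53),-11.5);print(get_obs()['wrist_torque'])"
```

```text
p [563.6 -81.7  53.2] az 61.22 F [-2.8 -0.8 13. ] w 8.7
shift mm [-0.1, -0.8, 0.2] rv [0.004, -0.005, 1.269]
[0.16488161 0.70282442 0.09679613]
```

Emit:
drive_tool(
  deltas=[
    [[0,-0.0008,0.0035],[0.002,-0.002,0.05],-1],
    [[0,-0.0008,0.0035],[0.004,-0.005,0.17],-1],
    [[0,-0.0008,0.0035],[0.004,-0.005,0.29],-1],
    [[0,-0.0008,0.0035],[0.004,-0.005,0.41],-1],
    [[0,-0.0008,0.0035],[0.004,-0.005,0.53],-1],
    [[0,-0.0008,0.0035],[0.004,-0.005,0.65],-1],
  ],
)

```text
t: 19.55
tool_pos: [564.0, -80.9, 53.0]
orientation: [[0.915, 0.402, 0.003], [0.402, -0.915, -0.001], [0.002, 0.003, -1.0]]
force: [-2.8, 2.2, 14.0]
gripper_width: 8.9
```

```bash
python3 -c "
from h import *
rel((562.8,-81.4,53),-11.5);print(get_obs()['wrist_torque'])"
```

```text
p [564.  -80.9  53. ] az 23.72 F [-2.8  2.2 14. ] w 8.9
shift mm [-1.4, 0.0, -0.0] rv [0.002, -0.003, 0.615]
[0.65336912 0.62409351 0.06542982]
```

Emit:
drive_tool(
  deltas=[
    [[-0.001,0,0.0033],[0,0,0.08],-1],
    [[-0.001,0,0.0033],[0.002,-0.003,0.2],-1],
    [[-0.001,0,0.0033],[0.002,-0.003,0.32],-1],
    [[-0.001,0,0.0033],[0.002,-0.003,0.44],-1],
    [[-0.001,0,0.0033],[0.002,-0.003,0.56],-1],
    [[-0.001,0,0.0033],[0.002,-0.003,0.62],-1],
    [[-0.001,0,0.0033],[0.002,-0.003,0.62],-1],
  ],
)

```text
t: 20.25
tool_pos: [564.1, -80.0, 52.9]
orientation: [[0.979, -0.205, 0.003], [-0.205, -0.979, 0.002], [0.002, -0.003, -1.0]]
force: [-3.8, 4.4, 14.0]
gripper_width: 8.6
```

```bash
python3 -c "
from h import *
rel((562.8,-81.4,53),-11.5);print(get_obs()['wrist_torque'])"
```

```text
p [564.1 -80.   52.9] az -11.83 F [-3.8  4.4 14. ] w 8.6
shift mm [-1.0, 1.7, -0.1] rv [-0.003, -0.002, -0.006]
[ 0.90369445  0.71368272 -0.02492091]
```

Emit:
drive_tool(
  deltas=[
    [[-0.0005,0.0008,0.001],[0,0,0],-1],
    [[-0.001,0.0014,0],[0,0,0],-1],
    [[-0.001,0.0014,-0.001],[0,0,0],-1],
    [[-0.001,0.0014,-0.002],[0,0,0],-1],
    [[-0.001,0.0014,-0.002],[0,0,0],-1],
  ],
)

```text
t: 20.75
tool_pos: [563.9, -80.0, 54.6]
orientation: [[0.979, -0.205, 0.005], [-0.205, -0.979, 0.004], [0.004, -0.005, -1.0]]
force: [3.7, 2.6, 1.0]
gripper_width: 9.0
```

At z 54.6 the tool carries only 1 N where the spring would give about 10 N, so the pin is holding under the lock plate. Opening.

Emit:
drive_tool(
  deltas=[
    [[0,0,0],[0,0,0],-0.7],
    [[0,0,0],[0,0,0],-0.5],
    [[0,0,0],[0,0,0],-0.35],
    [[0,0,0],[0,0,0],-0.3],
    [[0,0,0],[0,0,0],-0.3],
    [[0,0,-0.01],[0,0,0],-0.3],
    [[0,0,-0.03],[0,0,0],-0.3],
    [[0,0,-0.06],[0,0,0],-0.3],
    [[0,0,-0.1],[0,0,0],-0.3],
    [[0,0,-0.14],[0,0,0],-0.3],
  ],
)

```text
t: 21.75
tool_pos: [562.8, -80.6, 196.4]
orientation: [[0.979, -0.205, 0.005], [-0.205, -0.979, 0.004], [0.004, -0.005, -1.0]]
force: [0.4, 0.0, -0.4]
gripper_width: 29.8
```

```bash
python3 -c "
from h import *
rel((350,-200,230),0)"
```

```text
p [562.8 -80.6 196.4] az -11.82 F [ 0.4  0.  -0.4] w 29.8
shift mm [-183.7, 160.3, -35.1] rv [-0.005, -0.004, -0.206]
```

Emit:
drive_tool(
  deltas=[
    [[-0.025,0.022,-0.01],[0,0,0],-0.3],
    [[-0.055,0.048,-0.02],[0,0,0],-0.3],
    [[-0.085,0.074,-0.03],[0,0,0],-0.3],
    [[-0.115,0.1,-0.035],[0,0,0],-0.3],
    [[-0.145,0.126,-0.035],[0,0,0],-0.3],
    [[-0.17,0.15,-0.035],[0,0,0],-0.3],
    [[-0.18,0.16,-0.035],[0,0,0],-0.3],
    [[-0.18,0.16,-0.035],[0,0,0],-0.3],
  ],
)

```text
t: 22.55
tool_pos: [352.4, -201.4, 231.1]
orientation: [[0.978, -0.208, 0.006], [-0.208, -0.978, 0.002], [0.006, -0.004, -1.0]]
force: [-0.6, 1.1, -1.4]
gripper_width: 29.6
```

Run:
```python
from h import *
print(get_obs()['tool_pos'])
f=grab_frame('top');g=grab_frame('scene')
cv2.imwrite('pics/c9.png',np.vstack([cv2.resize(f[110:270,160:360],None,fx=2,fy=2,interpolation=cv2.INTER_CUBIC)[:, :400],cv2.resize(g[160:260,300:400],None,fx=4,fy=2.8,interpolation=cv2.INTER_CUBIC)]))
```

```text
[ 352.38037413 -201.42741372  231.09077628]
```

View pics/c9.png

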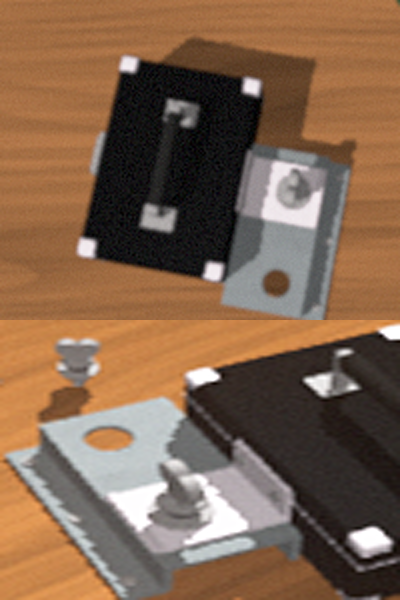

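c9: the case is square and flush. The thumbscrew stands upright in the ear (top (295,187), scene (180,490)), its wing along the bracket's x, and the parking hole is empty. Handing in.

```bash
python3 -c "
from station import *
print(job_done())"
```

```text
the job is handed in; nothing more can be done
None
```

The case is fastened to the bracket and I handed the job in at about 22.6 s; the hand-in gave no verdict.

- **Case:** I slid it by its handle until it was square and flush against the bracket. The tool read about 9 N at contact. The ear's keyhole came over the lock plate's hole, about 5 mm along the slot.
- **Thumbscrew:** I took the large one from the parking hole and turned it in line with the notches. It went through the ear and the lock plate with no resistance, so no searching along the slot was needed. I pressed it about 3 mm against its spring (about 15 N), gave it a 90° turn, and let go.

**Last checks:**
- **Lock:** when I eased the tool up before opening, it carried only 1 N where the free spring would have pushed with about 10 N, so the pin is holding under the plate.
- **Final picture:** the case is flush, the thumbscrew stands upright with its wing along the bracket's length, and the arm is clear. I never drove near the ball, mug or cone, but I didn't measure their positions again.
- **Disagreement:** the two cameras differed by about 3 mm in x. I worked from the top camera's positions, and the fit confirmed them.

I viewed 13 pictures, three over the budget of 10.

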